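Air a sealed sample jar: brace it, unscrew the tight lid, hold it above the mouth

ROBOT

A 6-joint arm with a two-finger parallel gripper is mounted at the origin on a cart in front of the work surface, level with it; the furniture and walls round the work are solid. World frame = base frame: x ahead of the robot, y to its left, z up, the work surface at z = 0. Lengths are in m, angles in rad, forces in N, time in s.
With the tool pointing down it reaches from about 0.375 to 0.975 m from the base axis. Payload 3.8 kg.
Tool frame: the origin (TCP) lies midway between the tips of the shut fingers; the grasp point (between the pads) lies 19 mm behind it; z points along the fingers, y is the line along which they close (so a half turn about z gives the same grasp; the last joint's range is limited). The gripper opens to 85 mm and grips with 20 to 120 N. Pads are 22 mm wide; open, the fingers measure 114 mm over their backs; the gripper's body (76 mm by 85 mm) begins 54 mm behind the grasp point. The pads swing forward as they close: fully open they stand 13 mm farther back than shut.
Start: joints at [-1.321, 0.264, 1.604, -0, 1.274, -0.037], TCP at [0.191, -0.647, 0.231] pointing down, gripper open.
Joint ranges: [-2.63, 2.63], [-0.94, 2.18], [0.31, 2.57], [-1.31, 4.45], [0, 2.66], [-2.55, 2.55]. Speed limits (rad/s): [2.57, 2.57, 3.14, 3.14, 3.14, 3.14].

INTERFACE

Orientations are given as [roll, pitch, yaw] about the fixed x, y, z axes, in that order (R = Rz(yaw) Ry(pitch) Rx(roll)).
In Python, from bench import monitor, viewer, finish_job gives the robot as it stands.
- The arm moves only by the tool carry_out, never from a script. Its argument "moves" is one flat list of numbers, 7 for each row, row after row: the shift along the world's x, y, z in cm, then the turn, a rotation vector about the world's x, y, z in degrees, then the closure in counts, from 0 (fully open) to 255 (shut). A call has 1 to 20 rows; each row is the pose to reach, as a shift and turn from the pose commanded when the call began; what a row does not reach only later rows make up. A row lasts 1/12 s, in which the tool goes at most 41.7 mm and 7.16 degrees, less where a joint would pass 70% of its speed; a pose out of reach is approached as far as the arm can. A call with a gripper value outside its range is refused whole. The fingers move at their own pace and stop on an object; "newtons" is the grip in N (left out, the last holds). Time passes only in rows, so rows that repeat a pose let the fingers close. It gives the time, the measured TCP pose, the force, the opening and the grip force at its end, in the units of the state.
- monitor.get_obs(): the state, without advancing time (a new reading comes with each control period).
- viewer.capture(name): name is "scene" or "top" or "wrist"; returns a dict with "img" (480x640x3 uint8, blue, green, red), "fovy" (degrees; the focal length in pixels is half the picture's height over the tangent of half this angle, whatever the lens; pixels are square), "cx", "cy" (the principal point, pixels), "T" (4x4, takes a point from camera to world coordinates). Camera axes: x right, y down, z forward; pixel columns grow to the right and rows downward; lengths in m; the calibration is good to about 2 mm. The wrist camera is an equidistant fisheye: a pixel r from the principal point sees the ray r / f radians off the axis. A picture is of the moment at which its call begins. There is no depth.
- finish_job(): hands the job in; it is judged then, once.
The state is a dict: "clock": time; "q": joint angles; "joint_velocities": joint speeds; "joint_efforts": joint torques, N m; "ee_pos": TCP position; "eef_rot": TCP orientation; "wrist_force": force on the tool from outside, world axes, zero at the start; "torque": the same for the moment, N m; "width": finger opening in m; "gripper_force": force on a finger pad.
Only numpy, scipy, OpenCV 4.12 (cv2) and the standard library are available. Lean on these libraries where they do the work, as an engineer would, in place of code of your own. Each camera call takes 0.05 s, during which the arm holds its last target. There are 200 camera calls.

TASK

The square sample jar with the yellow lid has to be aired: stand it, lid still screwed on, in the square pocket of the bench jar holder, pressed right down so that it cannot turn, and unscrew the tight lid until the threads let go. Then lift the lid straight up, leaving the jar down in the holder, and finish still holding the lid in the gripper as a dust cover: level, centred over the open mouth, with one to two centimetres of clear air between the lid's lower edge and the jar's rim. Leave the other things on the worktop where they are.

Things in the scene. Friction and masses are not known exactly. Their poses are not given: they have to be found in the camera images.
- square_jar: Milky white square plastic sample jar with paper labels, 58 x 58 mm, corner radius 10 mm, 0.2 to 0.35 kg, standing loose with its lid screwed on. Origin: centre of its underside; z up through the mouth, x and y square to its flat sides (all alike). Square body 50 mm high, sloping shoulder up to 60 mm, then a round neck 40 mm across up to the rim at 82 mm; 86.5 mm high with the lid on.
- jar_rim (a point): Centre of the jar's mouth at the height of its rim, 82 mm above the jar's underside. The neck below carries three short right-hand threads.
- yellow_lid: Yellow ribbed round screw lid, 55 mm across, 24 mm high, about 50 g. Origin: centre of its lower (open) edge; z up. Screwed tight, its lower edge lies 62.5 mm above the jar's underside, 2.5 mm above the shoulder; jar and lid can then be carried together by the lid. Tight it takes about 0.4 N m to turn, and a jar standing free turns along with it.
- lid_top (a point): Centre of the lid's top face, 24 mm above its lower edge. Seen from above the lid opens anticlockwise: turned 61 degrees relative to the jar it climbs 3 mm and the threads let go; from there up to a stop at about 95 degrees it lifts off freely. Before 61 degrees, lifting the lid lifts the jar with it.
- jar_holder: Bench jar holder screwed to the worktop (fixed): steel plate 124 x 84 x 4 mm, grey block 84 x 84 mm with its top at 34 mm and a square pocket 61 x 61 mm, open at the top, with a steep lead-in bevel 4 mm wide. Origin: centre of the plate's underside; x (along the plate) and y square to the pocket's walls; z up. The jar fits any of four ways round, 1.5 mm play a side, and can then turn only about 4 degrees either way.
- pocket_floor (a point): Centre of the floor of the holder's pocket, 10 mm above the worktop.
- sealer_grip (a point): Obstacle: the front end of the raised arm (black grip) of the blue bag sealer, which is fixed: 190 mm above the worktop, the arm 30 mm wide and sloping down behind it (+x) to its hinge 100 mm above the worktop, 0.3 m farther back. Pass in front of it (nearer the robot) or well above it.
- syringe: Bystander: plastic syringe, 34 x 126 x 19 mm, lying between the stirrer and the bag sealer. Origin: centre of its underside.
- tan_tape: Bystander: roll of tan tape lying flat, 100 mm across and 25 mm high, behind the syringe. Origin: centre of its underside.
- black_tape: Bystander: small roll of black tape lying flat, 53 mm across, 19 mm high, at the right side in front of the parts cabinet. Origin: centre of its underside.
- tweezers: Bystander: tweezers, 25 x 126 x 9 mm, lying along the front edge. Origin: centre of its underside.
- pen: Bystander: slim pen, 11 x 145 x 9 mm, lying along the front edge at the left. Origin: centre of its underside.
- blue_clip: Bystander: small blue binder clip, 25 x 22 x 20 mm, at the front edge. Origin: centre of its underside.
- blue_case: Bystander: clear blue compartment case, 118 x 94 x 31 mm, left of the stirrer. Origin: centre of its underside.

How it is judged:
By the outcome, as a careful person would: the job done as asked, in the order asked, and still so for the second after the job is handed in, while the arm keeps its last pose, push and grip.
It also fails if it takes over 54 s, if anything falls off the work surface, if the arm or the gripper's body presses on something with over 40 N, if the wrist force passes 120 N, or if a joint passes its speed limit or range.

## Working session

There is one attempt and no reset: what is moved stays moved. The work goes in short steps, Python scripts to look and compute and a tool call to move; the robot and the scene stay as the last step left them, time stands still between calls to the robot, and variables do not carry over. Pictures are saved under pics/ and viewed, at most 13 in all, crops included, and the job is handed in when it is done.

Besides the shell and the picture viewer there is one more tool, called after "Call:" in YAML: its name, and indented under it one key for each argument. carry_out: Moves the arm, as the interface text tells. Its arguments: {"type":"object","properties":{"moves":{"type":"array","items":{"type":"number"}},"newtons":{"type":"number"}},"required":["moves"]}

```bash
mkdir -p pics; cat > h.py <<'E'
import numpy as np,cv2
from bench import monitor,viewer,finish_job
def cap(n,f):
    c=viewer.capture(n); cv2.imwrite(f'pics/{f}.png',c['img']); np.savez(f'pics/{f}.npz',**{k:c[k] for k in('fovy','cx','cy','T')}); np.save(f'pics/{f}.npy',c['img']); return c
def ray(f,u,v,fish=False):
    c=np.load(f'pics/{f}.npz'); T=c['T']; fl=240/np.tan(np.radians(c['fovy'])/2)
    x,y=u-c['cx'],v-c['cy']
    if fish:
        r=np.hypot(x,y); a=r/fl; d=np.array([np.sin(a)*x/max(r,1e-9),np.sin(a)*y/max(r,1e-9),np.cos(a)])
    else: d=np.array([x/fl,y/fl,1])
    return T[:3,3],T[:3,:3]@d
def at(f,u,v,z,fish=False):
    o,d=ray(f,u,v,fish); return o+d*(z-o[2])/d[2]
def proj(f,p,fish=False):
    c=np.load(f'pics/{f}.npz'); T=c['T']; fl=240/np.tan(np.radians(c['fovy'])/2)
    q=T[:3,:3].T@(np.array(p)-T[:3,3])
    if fish:
        r=np.hypot(q[0],q[1]); a=np.arctan2(r,q[2]); return c['cx']+fl*a*q[0]/r, c['cy']+fl*a*q[1]/r
    return c['cx']+fl*q[0]/q[2], c['cy']+fl*q[1]/q[2]
E
python3 - <<'E'
from h import *
for n in('top','scene'):
    c=cap(n,n+'1'); print(n,c['fovy'],c['T'].round(3).tolist())
o=monitor.get_obs(); print(o)
E
```

```text
top 49.12320673911819 [[0.012, -0.977, 0.214, 0.304], [-1.0, -0.012, 0.004, -0.063], [-0.001, -0.214, -0.977, 1.146], [0.0, 0.0, 0.0, 1.0]]
scene 45.39351763970691 [[-0.667, -0.383, 0.639, -0.255], [-0.745, 0.357, -0.563, 0.586], [-0.012, -0.852, -0.523, 0.776], [0.0, 0.0, 0.0, 1.0]]
{'clock': 0.1, 'q': array([-1.32086732e+00,  2.64742136e-01,  1.60522490e+00,  1.66336823e-05,
        1.27369695e+00, -3.68973740e-02]), 'joint_velocities': array([-1.08540639e-04, -8.40728422e-04, -3.65781709e-03,  1.33721666e-03,
        9.48485070e-05,  9.60033168e-04]), 'joint_efforts': array([ 4.94190790e-04, -5.16705143e+01, -3.68588269e+01,  6.39502309e-05,
        6.28845170e-03, -3.94263634e-05]), 'ee_pos': array([ 0.19080777, -0.64678969,  0.23004995]), 'eef_rot': array([-3.13952331e+00, -9.22934876e-05,  2.86821404e-01]), 'wrist_force': array([ 0.21912892, -0.33963926, -0.50941295]), 'torque': array([-0.01585774, -0.01364041,  0.02707631]), 'gripper_force': 0.0, 'width': 0.08546145841014985}
```

View pics/top1.png

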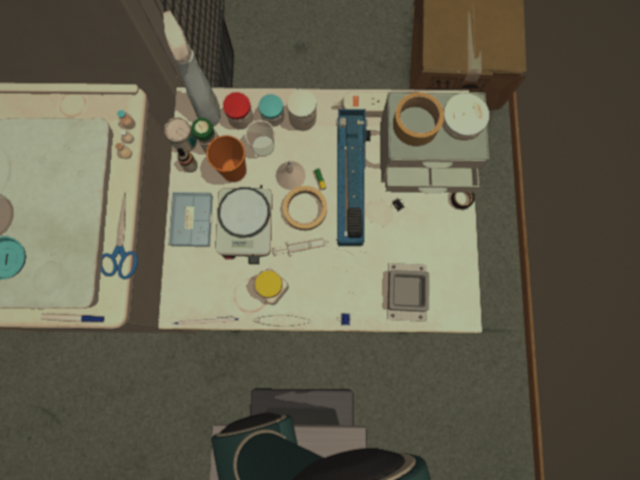

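View pics/scene1.png

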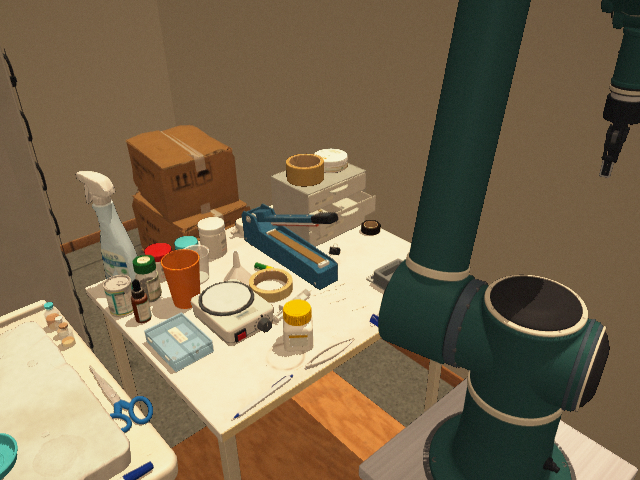

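The top view shows the yellow lid at about (268,284), the holder at about (408,291), the sealer grip near (354,228), and the syringe at (300,246). The scene view shows the jar upright at (297,325). Next I'll measure them.

```bash
python3 - <<'E'
from h import *
im=np.load('pics/top1.npy')
hsv=cv2.cvtColor(im,cv2.COLOR_BGR2HSV)
m=cv2.inRange(hsv,(20,150,100),(32,255,255)); m[:,:245]=0;m[:,295:]=0;m[:265]=0;m[310:]=0
n,l,s,c=cv2.connectedComponentsWithStats(m); i=1+s[1:,4].argmax(); print(s[i],c[i]); 
print('lid',at('top1',*c[i],0.0865), at('top1',408,291,0.034), 'grip',at('top1',354,228,.19), at('top1',354,215,.19))
cr=lambda x,y,w,h:cv2.resize(im[y:y+h,x:x+w],None,fx=5,fy=5,interpolation=cv2.INTER_CUBIC)
cv2.imwrite('pics/crop1.png',np.hstack([cr(232,250,75,75),cr(370,250,75,75)]))
E
```

```text
[255 271  27  26 542] [268.08487085 283.75645756]
lid [0.43476327 0.04312538 0.0865    ] [ 0.42938596 -0.24858478  0.034     ] grip [ 0.52851198 -0.12449989  0.19      ] [ 0.55361619 -0.12455187  0.19      ]
```

View pics/crop1.png

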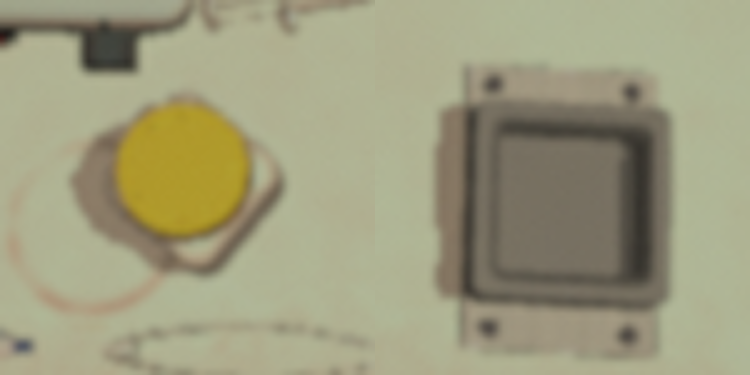

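The jar is turned roughly 40–45° and the holder only a few degrees. I'll look at the holder with the wrist camera on the way over.

Call:
carry_out:
  moves: [22, 40, 2, 0, 0, -16, 0, 22, 40, 2, 0, 0, -16, 0, 22, 40, 2, 0, 0, -16, 0, 22, 40, 2, 0, 0, -16, 0, 22, 40, 2, 0, 0, -16, 0, 22, 40, 2, 0, 0, -16, 0, 22, 40, 2, 0, 0, -16, 0, 22, 40, 2, 0, 0, -16, 0, 22, 40, 2, 0, 0, -16, 0, 22, 40, 2, 0, 0, -16, 0, 22, 40, 2, 0, 0, -16, 0, 22, 40, 2, 0, 0, -16, 0, 22, 40, 2, 0, 0, -16, 0, 22, 40, 2, 0, 0, -16, 0, 22, 40, 2, 0, 0, -16, 0, 22, 40, 2, 0, 0, -16, 0]

```text
clock: 1.43
ee_pos: [0.4102, -0.2486, 0.251]
eef_rot: [-3.142, 0.001, 0.005]
wrist_force: [0.7, -0.3, 0.1]
width: 0.0856
gripper_force: 0.0
```

```bash
python3 - <<'E'
from h import *
c=cap('wrist','w1'); print(c['fovy'],c['cx'],c['cy'],c['T'].round(4).tolist()); o=monitor.get_obs(); print(o['clock'],o['ee_pos'],o['eef_rot'],o['q'],np.abs(o['joint_velocities']).max())
print(proj('w1',[.4294,-.2486,.034],True))
E
```

```text
65.70646984690485 320.979520654034 241.82236763434545 [[0.0051, -0.9509, -0.3096, 0.49], [-1.0, -0.0046, -0.0022, -0.248], [0.0007, 0.3096, -0.9509, 0.393], [0.0, 0.0, 0.0, 1.0]]
1.4833 [ 0.41021556 -0.24864065  0.25100927] [-3.14145090e+00  5.76132687e-04  5.08573515e-03] [-5.96689117e-01 -1.24449390e-01  1.98134392e+00 -2.18134192e-04
  1.28525330e+00  9.69083018e-01] 0.0024983347919622957
(np.float64(321.0480641505573), np.float64(186.96446599343244))
```

View pics/w1.png

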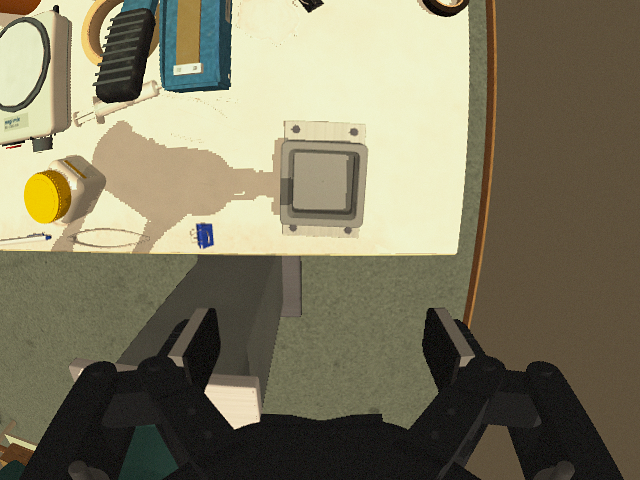

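The wrist view shows the holder at about (323,183), the jar at (55,195), and the sealer grip at (125,55). I'll rectify the holder at its top height for accuracy.

```bash
cat >> h.py <<'E'
def rect(f,cx,cy,z,half=0.08,n=500,fish=True):
    """bird's-eye view at height z; col -> -y, row -> -x"""
    im=np.load(f'pics/{f}.npy'); mx=np.zeros((n,n),np.float32); my=mx.copy()
    t=np.linspace(half,-half,n)
    for i in range(n):
        for j in range(n): mx[i,j],my[i,j]=proj_(f,(cx+t[i],cy+t[j],z),fish)
    return cv2.remap(im,mx,my,cv2.INTER_CUBIC)
_C={}
def proj_(f,p,fish):
    if f not in _C:
        c=np.load(f'pics/{f}.npz'); _C[f]=(c['T'],240/np.tan(np.radians(c['fovy'])/2),float(c['cx']),float(c['cy']))
    T,fl,cx,cy=_C[f]; q=T[:3,:3].T@(np.array(p)-T[:3,3]); r=np.hypot(q[0],q[1])
    k=fl*np.arctan2(r,q[2])/r if fish else fl/q[2]
    return cx+k*q[0],cy+k*q[1]
E
python3 - <<'E'
from h import *
cv2.imwrite('pics/r1.png',rect('w1',.43,-.25,.034))
E
```

```text
(no output)
```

View pics/r1.png

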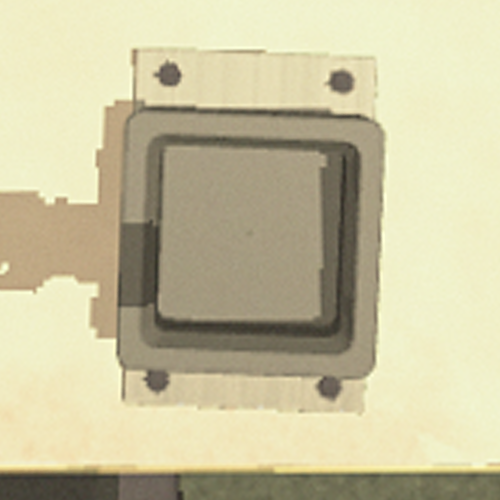

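Call:
carry_out:
  moves: [-0.5, 29, 0, 0, 0, 0, 0, -0.5, 29, 0, 0, 0, 0, 0, -0.5, 29, 0, 0, 0, 0, 0, -0.5, 29, 0, 0, 0, 0, 0, -0.5, 29, 0, 0, 0, 0, 0, -0.5, 29, 0, 0, 0, 0, 0, -0.5, 29, 0, 0, 0, 0, 0, -0.5, 29, 0, 0, 0, 0, 0, -0.5, 29, 0, 0, 0, 0, 0, -0.5, 29, 0, 0, 0, 0, 0, -0.5, 29, 0, 0, 0, 0, 0]

```text
clock: 2.4
ee_pos: [0.4061, 0.041, 0.2512]
eef_rot: [3.141, 0.0, 0.005]
wrist_force: [0.3, -0.2, 0.0]
width: 0.0855
gripper_force: 0.0
```

```bash
python3 - <<'E'
from h import *
c=cap('wrist','w2'); o=monitor.get_obs(); print(o['clock'],o['ee_pos'],o['eef_rot'],c['T'][:3,3])
im=c['img'];hsv=cv2.cvtColor(im,cv2.COLOR_BGR2HSV)
m=cv2.inRange(hsv,(20,150,60),(32,255,255)); n,l,s,cc=cv2.connectedComponentsWithStats(m); i=1+s[1:,4].argmax(); print(s[i],cc[i],at('w2',*cc[i],.0865,True))
a=rect('w2',.435,.043,.0865); b=rect('w2',.435,.043,.05,n=400)
cv2.imwrite('pics/r2.png',np.hstack([cv2.resize(a,(400,400)),b]))
E
```

```text
2.45 [0.40612234 0.04086784 0.25116817] [3.14116056e+00 2.98365922e-04 4.36755180e-03] [0.48582961 0.04170448 0.39324458]
[ 286  152   65   65 3215] [317.67060653 183.74556765] [0.43692254 0.04381994 0.0865    ]
```

View pics/r2.png

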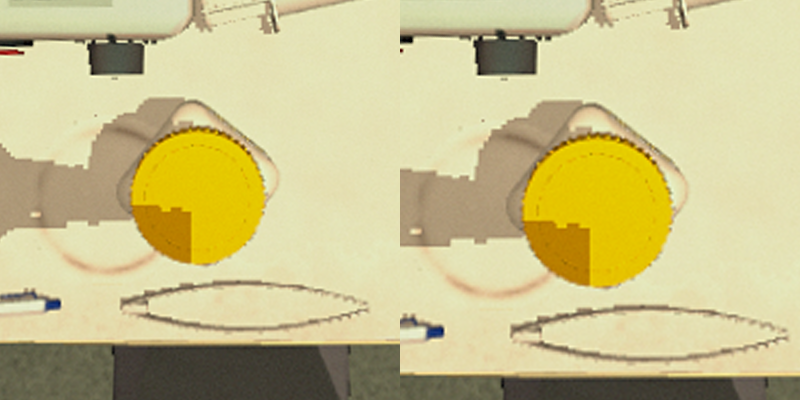

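Lid centre is about (.4357, .0434). The jar's flat sides sit near −39°, and I'll refine that with line fits.

```bash
python3 - <<'E'
from h import *
r=rect('w2',.435,.043,.05,n=800)
g=cv2.cvtColor(cv2.GaussianBlur(r,(5,5),0),cv2.COLOR_BGR2GRAY)
e=cv2.Canny(g,25,60)
for l in (cv2.HoughLinesP(e[180:420,200:600],1,np.pi/360,18,minLineLength=35,maxLineGap=12)[:,0]):
    x1,y1,x2,y2=l+np.array([200,180,200,180]); a=np.degrees(np.arctan2(y2-y1,x2-x1)); 
    if 25<abs(a)<65: print((x1,y1,x2,y2),round(a,1))
# top camera
im=np.load('pics/top1.npy'); 
r=rect('top1',.435,.043,.05,n=800,fish=False); e=cv2.Canny(cv2.GaussianBlur(r,(9,9),0),15,40)
print('top')
for l in (cv2.HoughLinesP(e[180:620,200:620],1,np.pi/360,25,minLineLength=50,maxLineGap=12)[:,0]):
    x1,y1,x2,y2=l+np.array([200,180,200,180]); a=np.degrees(np.arctan2(y2-y1,x2-x1)); 
    if 25<abs(a)<65: print((x1,y1,x2,y2),round(a,1))
E
```

```text
(np.int64(409), np.int64(214), np.int64(546), np.int64(321)) 38.0
(np.int64(429), np.int64(239), np.int64(518), np.int64(307)) 37.4
(np.int64(293), np.int64(290), np.int64(347), np.int64(219)) -52.7
(np.int64(259), np.int64(346), np.int64(323), np.int64(284)) -44.1
(np.int64(434), np.int64(277), np.int64(484), np.int64(307)) 31.0
(np.int64(235), np.int64(364), np.int64(270), np.int64(320)) -51.5
(np.int64(467), np.int64(285), np.int64(527), np.int64(345)) 45.0
(np.int64(449), np.int64(270), np.int64(488), np.int64(312)) 47.1
(np.int64(268), np.int64(333), np.int64(306), np.int64(295)) -45.0
(np.int64(268), np.int64(332), np.int64(305), np.int64(295)) -45.0
(np.int64(465), np.int64(284), np.int64(495), np.int64(319)) 49.4
(np.int64(512), np.int64(338), np.int64(540), np.int64(377)) 54.3
(np.int64(456), np.int64(251), np.int64(549), np.int64(324)) 38.1
(np.int64(402), np.int64(265), np.int64(437), np.int64(286)) 31.0
(np.int64(268), np.int64(331), np.int64(302), np.int64(296)) -45.8
(np.int64(272), np.int64(339), np.int64(325), np.int64(283)) -46.6
(np.int64(439), np.int64(271), np.int64(475), np.int64(302)) 40.7
(np.int64(466), np.int64(265), np.int64(506), np.int64(296)) 37.8
(np.int64(376), np.int64(263), np.int64(416), np.int64(282)) 25.4
(np.int64(259), np.int64(345), np.int64(299), np.int64(305)) -45.0
(np.int64(531), np.int64(375), np.int64(550), np.int64(414)) 64.0
(np.int64(433), np.int64(270), np.int64(471), np.int64(300)) 38.3
(np.int64(257), np.int64(371), np.int64(279), np.int64(326)) -63.9
(np.int64(440), np.int64(236), np.int64(469), np.int64(277)) 54.7
top
(np.int64(462), np.int64(587), np.int64(507), np.int64(533)) -50.2
(np.int64(448), np.int64(252), np.int64(505), np.int64(306)) 43.5
```

Call:
carry_out:
  moves: [3, 0.1, -4, 0, 0, 20, 0, 3, 0.1, -8, 0, 0, 40, 0, 3, 0.1, -13, 0, 0, 51.5, 0, 3, 0.1, -13, 0, 0, 51.5, 0, 3, 0.1, -13, 0, 0, 51.5, 0, 3, 0.1, -13, 0, 0, 51.5, 0, 3, 0.1, -13, 0, 0, 51.5, 0, 3, 0.1, -13, 0, 0, 51.5, 0, 3, 0.1, -13, 0, 0, 51.5, 0, 3, 0.1, -13, 0, 0, 51.5, 0, 3, 0.1, -13, 0, 0, 51.5, 0, 3, 0.1, -13, 0, 0, 51.5, 0]

```text
clock: 3.45
ee_pos: [0.4361, 0.0432, 0.1215]
eef_rot: [3.141, -0.0, 0.904]
wrist_force: [0.3, 0.3, -0.5]
width: 0.0857
gripper_force: 0.0
```

```bash
python3 - <<'E'
from h import *
c=cap('wrist','w3'); o=monitor.get_obs(); print(o['clock'],o['ee_pos'],np.degrees(o['eef_rot']),c['T'][:3,3])
r=rect('w3',*o['ee_pos'][:2],.0865,half=.06,n=400); cv2.imwrite('pics/w3v.png',np.hstack([c['img'][:400],r]) if 0 else cv2.resize(c['img'],None,fx=.8,fy=.8))
hsv=cv2.cvtColor(c['img'],cv2.COLOR_BGR2HSV)
m=cv2.inRange(hsv,(20,150,40),(32,255,255)); n,l,s,cc=cv2.connectedComponentsWithStats(m); i=1+s[1:,4].argmax(); print(s[i],cc[i],at('w3',*cc[i],.0865,True))
E
```

```text
3.5 [0.43603579 0.04339363 0.1214096 ] [ 1.79988055e+02 -9.57779501e-03  5.18503221e+01] [0.48557795 0.10549258 0.26352926]
[ 268  220  103  105 8274] [318.96023689 273.4546773 ] [0.43855199 0.04748491 0.0865    ]
```

View pics/w3v.png

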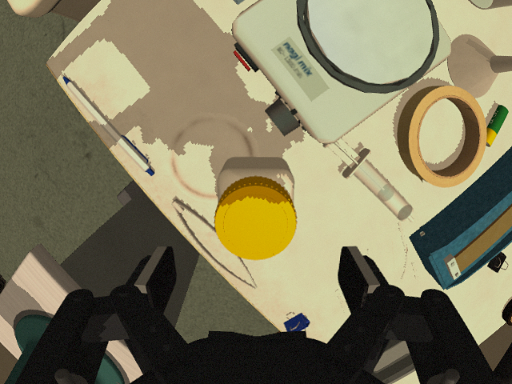

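The wrist picture shows the jar squarely aligned with the fingers, its body edge level at about (255,160), and the lid at about (256,222) between the pads. I'll fix the lid centre from its silhouette's left, right and bottom extents.

```bash
python3 - <<'E'
from h import *
from scipy.optimize import least_squares
t=np.linspace(0,2*np.pi,180)
def f(p):
    q=np.array([proj_('w3',(p[0]+.0275*np.cos(a),p[1]+.0275*np.sin(a),.0865),True) for a in t])
    return [q[:,0].min()-268,q[:,0].max()-371,q[:,1].max()-325]
s=least_squares(f,[.436,.0434]); print(s.x,s.fun)
E
```

```text
[0.43657848 0.04455547] [-1.11850038  1.11676132  0.14337274]
```

Call:
carry_out:
  moves: [0, 0.1, -3.5, 0, 0, 0, 0, 0, 0.1, -6.8, 0, 0, 0, 0, 0, 0.1, -6.8, 0, 0, 0, 0, 0, 0.1, -6.8, 0, 0, 0, 255, 0, 0.1, -6.8, 0, 0, 0, 255, 0, 0.1, -6.8, 0, 0, 0, 255, 0, 0.1, -6.8, 0, 0, 0, 255, 0, 0.1, -6.8, 0, 0, 0, 255, 0, 0.1, -6.8, 0, 0, 0, 255, 0, 0.1, -6.8, 0, 0, 0, 255]
  newtons: 80

```text
clock: 4.33
ee_pos: [0.4374, 0.0449, 0.0555]
eef_rot: [3.139, -0.002, 0.906]
wrist_force: [-3.4, 0.7, 6.9]
width: 0.0534
gripper_force: 83.5
```

```bash
python3 - <<'E'
from h import *
c=cap('wrist','w4'); o=monitor.get_obs(); print(o['clock'],o['ee_pos'],np.degrees(o['eef_rot']),o['wrist_force'],o['torque'],o['width'])
cv2.imwrite('pics/w4v.png',c['img'])
E
```

```text
4.3833 [0.43744733 0.04490617 0.05554629] [ 1.79877785e+02 -1.36899666e-01  5.19211251e+01] [-3.12731719  1.3176562   6.77125937] [ 0.2323212   0.49852683 -0.09192862] 0.05315575790339455
```

View pics/w4v.png

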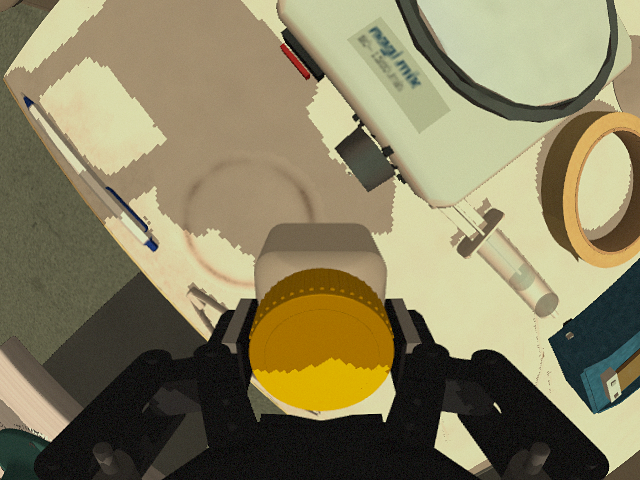

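The lid at (321,348) is held between both pads, the jar square behind it, and nothing else is touched. I'll fit the lid centre relative to the TCP.

```bash
python3 - <<'E'
from h import *
from scipy.optimize import least_squares
t=np.linspace(0,2*np.pi,180)
def f(p):
    q=np.array([proj_('w4',(p[0]+.0275*np.cos(a),p[1]+.0275*np.sin(a),.0865),True) for a in t])
    return [q[:,0].min()-249,q[:,0].max()-394.5,q[:,1].max()-411]
s=least_squares(f,[.436,.0434]); d=s.x-[.43745,.0449]; a=np.radians(51.9)
print(s.x,s.fun,'tool x,perp',d@[np.cos(a),np.sin(a)],d@[-np.sin(a),np.cos(a)])
E
```

```text
[0.43731057 0.0437327 ] [-2.3245649   2.32876295  0.710559  ] tool x,perp -0.0010046220244349941 -0.0006105402313308019
```

Call:
carry_out:
  moves: [0, 0, 3, 0, 0, 0, 255, 0, 0, 6, 0, 0, 0, 255, -1, 0, 10, 0, 0, 0, 255, -2, -2, 11, 0, 0, 5, 255, -3, -5, 11, 0, 0, 10, 255, -4, -8, 11, 0, 0, 15, 255, -4, -11, 11, 0, 0, 20, 255, -4, -14, 11, 0, 0, 25, 255, -4, -17, 11, 0, 0, 30, 255, -4, -20, 11, 0, 0, 35.5, 255, -3, -23, 11, 0, 0, 35.5, 255, -2, -26, 11, 0, 0, 35.5, 255, -1, -29, 11, 0, 0, 35.5, 255, -0.6, -29.4, 11, 0, 0, 35.5, 255, -0.6, -29.4, 11, 0, 0, 35.5, 255, -0.6, -29.4, 11, 0, 0, 35.5, 255, -0.6, -29.4, 11, 0, 0, 35.5, 255]

```text
clock: 5.8
ee_pos: [0.4292, -0.2483, 0.1631]
eef_rot: [-3.141, -0.001, 1.526]
wrist_force: [0.7, -0.8, -3.2]
width: 0.0536
gripper_force: 86.0
```

Call:
carry_out:
  moves: [0.2, -0.1, -3, 0, 0, 0, 255, 0.2, -0.1, -6.2, 0, 0, 0, 255, 0.2, -0.1, -6.2, 0, 0, 0, 255, 0.2, -0.1, -6.2, 0, 0, 0, 255, 0.2, -0.1, -6.2, 0, 0, 0, 255]

```text
clock: 6.22
ee_pos: [0.4323, -0.2499, 0.1023]
eef_rot: [3.141, 0.0, 1.527]
wrist_force: [0.3, -1.2, -2.6]
width: 0.053
gripper_force: 86.3
```

```bash
python3 - <<'E'
from h import *
c=cap('wrist','w5'); t=cap('top','t5'); o=monitor.get_obs(); print(o['clock'],o['ee_pos'],np.degrees(o['eef_rot']),o['wrist_force'],o['width'])
a=cv2.resize(c['img'][90:440,145:500],(400,394)); b=cv2.resize(t['img'][235:345,350:462],(400,394),interpolation=cv2.INTER_CUBIC)
cv2.imwrite('pics/v5.png',np.hstack([a,b]))
E
```

```text
6.3167 [ 0.43342735 -0.2509564   0.10351444] [1.79809914e+02 1.09334911e-01 8.74666116e+01] [ 0.04097384  0.07926222 -2.64117062] 0.053230255187041726
```

View pics/v5.png

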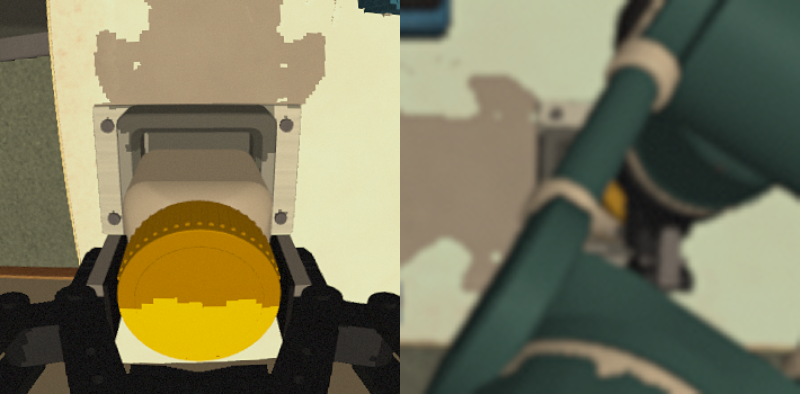

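The wrist crop shows the jar squarely over the pocket: body edges 127–272, plate 94–300, so centred to about 1 mm. The arm hides the holder in the top crop. Descending now.

Call:
carry_out:
  moves: [0, 0, -1, 0, 0, 0, 255, 0, 0, -1.5, 0, 0, 0, 255, 0, 0, -2, 0, 0, 0, 255, 0, 0, -2.5, 0, 0, 0, 255, 0, 0, -3, 0, 0, 0, 255, 0, 0, -3, 0, 0, 0, 255, 0, 0, -3, 0, 0, 0, 255]

```text
clock: 6.9
ee_pos: [0.4312, -0.25, 0.0703]
eef_rot: [-3.14, -0.001, 1.526]
wrist_force: [0.9, 0.8, -4.0]
width: 0.0535
gripper_force: 86.3
```

Call:
carry_out:
  moves: [0, 0, -0.3, 0, 0, 0, 255, 0, 0, -0.6, 0, 0, 0, 255, 0, 0, -0.9, 0, 0, 0, 255, 0, 0, -1.2, 0, 0, 0, 255, 0, 0, -1.2, 0, 0, 0, 255, 0, 0, -1.2, 0, 0, 0, 255]

```text
clock: 7.4
ee_pos: [0.433, -0.2506, 0.0654]
eef_rot: [3.141, -0.0, 1.526]
wrist_force: [-14.4, 13.1, 40.5]
width: 0.0534
gripper_force: 90.7
```

Seated: TCP z of .0654 matches the floor contact. I'll ease the push, then unscrew.

Call:
carry_out:
  moves: [-0.1, 0.1, 0.2, 0, 0, 0, 255, -0.15, 0.15, 0.4, 0, 0, 0, 255, -0.15, 0.15, 0.4, 0, 0, 0, 255]

```text
clock: 7.65
ee_pos: [0.4317, -0.2499, 0.0654]
eef_rot: [3.139, 0.002, 1.526]
wrist_force: [-2.3, 3.3, 11.3]
width: 0.0533
gripper_force: 87.9
```

Call:
carry_out:
  moves: [0, 0, 0.02, 0, 0, 5, 255, 0, 0, 0.05, 0, 0, 10, 255, 0, 0, 0.07, 0, 0, 15, 255, 0, 0, 0.1, 0, 0, 20, 255, 0, 0, 0.12, 0, 0, 25, 255, 0, 0, 0.15, 0, 0, 30, 255, 0, 0, 0.15, 0, 0, 30, 255]

```text
clock: 8.23
ee_pos: [0.4316, -0.2501, 0.0665]
eef_rot: [3.141, 0.003, 2.053]
wrist_force: [-3.6, 1.8, 9.2]
width: 0.0528
gripper_force: 87.6
```

```bash
python3 - <<'E'
from h import *
o=monitor.get_obs(); print(o['clock'],o['ee_pos'],np.degrees(o['eef_rot']),o['wrist_force'],o['torque'],o['width'],o['q'])
E
```

```text
8.2333 [ 0.43162113 -0.25005691  0.06648958] [1.79950328e+02 1.51415224e-01 1.17650115e+02] [-3.60082485  1.75651678  9.21557393] [0.37182896 0.42430092 0.04527313] 0.05283525655463401 [-5.74651517e-01  9.77774519e-02  2.13058743e+00 -6.87755051e-04
  9.10500181e-01 -1.05681711e+00]
```

Call:
carry_out:
  moves: [0, 0, 0.02, 0, 0, 5, 255, 0, 0, 0.05, 0, 0, 10, 255, 0, 0, 0.07, 0, 0, 15, 255, 0, 0, 0.1, 0, 0, 20, 255, 0, 0, 0.12, 0, 0, 25, 255, 0, 0, 0.15, 0, 0, 30, 255, 0, 0, 0.17, 0, 0, 35, 255, 0, 0, 0.18, 0, 0, 40, 255, 0, 0, 0.18, 0, 0, 45, 255, 0, 0, 0.18, 0, 0, 49, 255, 0, 0, 0.18, 0, 0, 49, 255]

```text
clock: 9.15
ee_pos: [0.4305, -0.2501, 0.0672]
eef_rot: [-3.14, 0.0, 2.908]
wrist_force: [-3.6, -1.1, 4.7]
width: 0.0533
gripper_force: 87.2
```

```bash
python3 - <<'E'
from h import *
c=cap('wrist','w6'); s=cap('scene','s6'); o=monitor.get_obs(); print(o['clock'],o['ee_pos'],np.degrees(o['eef_rot']),o['wrist_force'],o['torque'],o['width'],o['q'][5])
cv2.imwrite('pics/v6.png',cv2.resize(c['img'],(560,420)))
E
```

```text
9.25 [ 0.43065928 -0.25016335  0.06728885] [-1.79889234e+02  4.20866665e-02  1.66423894e+02] [-4.44467191 -0.03204864  4.81045059] [-0.07073504  0.58724585 -0.01555355] 0.053412986961319305 -1.9077869000595953
```

View pics/v6.png

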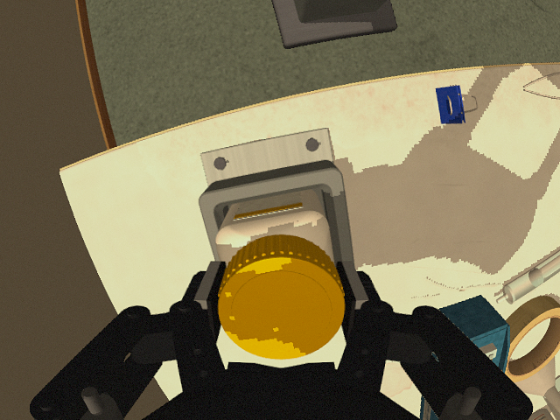

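The lid (280,300) has turned through about 79°, and the jar stays square in the holder (270,215). I'll try a small straight lift and check the weight.

Call:
carry_out:
  moves: [0, 0, 0.2, 0, 0, 0, 255, 0, 0, 0.4, 0, 0, 0, 255, 0, 0, 0.6, 0, 0, 0, 255, 0, 0, 0.8, 0, 0, 0, 255, 0, 0, 0.8, 0, 0, 0, 255, 0, 0, 0.8, 0, 0, 0, 255]

```text
clock: 9.75
ee_pos: [0.4305, -0.2491, 0.0747]
eef_rot: [-3.141, 0.0, 2.905]
wrist_force: [-1.2, -0.1, -0.2]
width: 0.0533
gripper_force: 86.7
```

```bash
python3 - <<'E'
from h import *
o=monitor.get_obs(); print(o['clock'],o['ee_pos'],np.degrees(o['eef_rot']),o['wrist_force'],o['torque'])
c=cap('wrist','w7'); cv2.imwrite('pics/v7.png',cv2.resize(c['img'],(560,420)))
d=cv2.absdiff(c['img'],np.load('pics/w6.npy')).max(2); print(d[200:260,280:340].mean())
E
```

```text
9.75 [ 0.4305111  -0.24905406  0.07471959] [-1.79980242e+02  1.10733066e-02  1.66443642e+02] [-1.18584217 -0.05308334 -0.20771586] [-0.14532957  0.26738183  0.01912039]
30.307222222222222
```

Only the lid's weight is carried (no jar). Lifting to the final height.

Call:
carry_out:
  moves: [0, 0, 0.6, 0, 0, 0, 255, 0, 0, 1.2, 0, 0, 0, 255, 0, 0, 1.8, 0, 0, 0, 255, 0, 0, 2.5, 0, 0, 0, 255, 0.05, -0.1, 2.5, 0, 0, 0, 255, 0.05, -0.1, 2.5, 0, 0, 0, 255, 0.05, -0.1, 2.5, 0, 0, 0, 255, 0.05, -0.1, 2.5, 0, 0, 0, 255]

```text
clock: 10.47
ee_pos: [0.4307, -0.2498, 0.0994]
eef_rot: [3.141, -0.0, 2.905]
wrist_force: [0.0, 0.7, 0.5]
width: 0.0537
gripper_force: 86.7
```

```bash
python3 - <<'E'
from h import *
c=cap('wrist','w8'); s=cap('scene','s8'); o=monitor.get_obs(); print(o['clock'],o['ee_pos'],np.degrees(o['eef_rot']),o['wrist_force'],o['width'],o['gripper_force'])
u,v=map(int,proj_('s8',(.431,-.25,.09),False)); print(u,v)
a=cv2.resize(c['img'][150:450,170:470],(400,400))
x0=min(max(u-50,0),540);b=cv2.resize(s['img'][v-50:v+50,x0:x0+100],(400,400),interpolation=cv2.INTER_CUBIC)
cv2.imwrite('pics/v8.png',np.hstack([a,b]))
E
```

```text
10.5667 [ 0.43065659 -0.249721    0.099198  ] [ 1.79984727e+02 -3.92684629e-02  1.66433559e+02] [ 0.73030538  0.42504786 -0.54520862] 0.05329972112268216 86.67338971048594
400 251
```

View pics/v8.png

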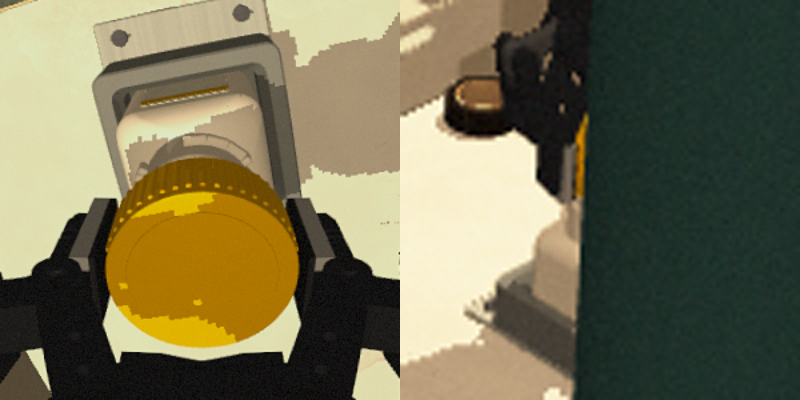

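The jar is down in the holder with its neck showing under the lid (195,150 against lid centre 203). The neck therefore sits about 1.5–2 mm toward −y of the lid, so I'll trim that and hand in.

Call:
carry_out:
  moves: [0, -0.15, 0, 0, 0, 0, 255, 0, -0.15, 0, 0, 0, 0, 255, 0, -0.15, 0, 0, 0, 0, 255, 0, -0.15, 0, 0, 0, 0, 255]

```text
clock: 10.9
ee_pos: [0.4309, -0.2514, 0.0995]
eef_rot: [3.141, -0.0, 2.905]
wrist_force: [0.2, 1.0, -0.4]
width: 0.0532
gripper_force: 86.7
```

```bash
python3 - <<'E'
from h import *
o=monitor.get_obs(); print(o['clock'],o['ee_pos'],o['wrist_force']); print(finish_job())
E
```

```text
10.9 [ 0.4308658  -0.25140787  0.09945817] [ 0.17127418  0.99902471 -0.39350385]
the job is handed in; nothing more can be done
None
```

Handed in at 10.9 s: the jar is seated in the holder, and the unscrewed lid is held level and centred to about 1–2 mm over the mouth, about 15 mm above the rim by calculation from the arm's height, not measured directly.

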